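Vent the vacuum canister and take off its lid

TASK

Two square steel vacuum canisters stand on the work table; the larger, taller one has to be opened. Turn the tap in the middle of its lid anticlockwise (seen from above) to its stop to let the air in, then lift the lid off by the tap, set it down flat, tap upward, on the empty baking tray and let go. The canister itself stays standing where it is.

Things in the scene. Friction and masses are not known exactly. Their poses are not given: they have to be found in the camera images.
- vent_tap (a joint): Vent tap in the middle of the larger canister's lid, turning about the vertical. 0 shut, positive anticlockwise from above, stop (open) at 1.4 rad. Starts between 0 and 0.15, turns stiffly (0.06 N m), stays where left. While shut the lid is held down (a cross-bar on its stem sits under two ledges in the canister's mouth); from about 0.95 rad on the lid lifts freely.
- tap_grip (a point): Middle of that tap's grey bar handle, on its axis over the lid's centre; turns with the tap. Bar: 62 mm along this point's x, 14 mm thick along y, from 17 mm below to 13 mm above this point. White square lid, 119 mm wide, 23 mm high: top face 28 mm and skirt's lower edge 51 mm below this point. Seated, this point is 118 mm above the table. Lid with tap 0.25 kg.
- canister: The larger canister: square steel box, 108 mm wide, 85 mm high, about 2 kg, loose; origin at the centre of its underside, z up, sides along x and y. The lid sits over its rim (2.5 mm play, skirt 18 mm down outside), sides parallel to the canister's. A similar smaller closed canister (88 mm wide, 91 mm high with its tap) stands about 0.25 m to its left or right.
- tray: Empty dark baking tray on the table, long side pointing away from the robot: 222 mm along its x, 372 mm along its y, 16 mm high with a sloping rim all round; flat floor about 168 by 300 mm, 4 mm above the table. It does not slide; origin at the centre of its underside. The lid fits flat in its middle with its sides about parallel to the tray's.

How it is judged:
By the outcome, as a careful person would: the job done as asked, in the order asked, and still so for the second after the job is handed in, with the robot touching nothing.
It also fails if it takes over 42 s, if anything falls off the work surface, if the arm or the gripper's body presses on something with over 40 N, if the wrist force passes 120 N, or if a joint passes its speed limit or range.

ROBOT

A 6-joint arm with a two-finger parallel gripper is mounted at the origin on a cart in front of the work surface, level with it; the furniture and walls round the work are solid. World frame = base frame: x ahead of the robot, y to its left, z up, the work surface at z = 0. Lengths are in m, angles in rad, forces in N, time in s.
With the tool pointing down it reaches from about 0.325 to 0.9 m from the base axis. Payload 3.5 kg.
Tool frame: the origin (TCP) lies at the very end of the fingers, on their centre line; the grasp point (between the pads) lies 19 mm behind it; z points along the fingers, y is the direction in which the jaws open and shut (so a half turn about z gives the same grasp; the last joint's range is limited). The gripper opens to 85 mm and grips with 20 to 120 N. Pads are 22 mm wide; open, the fingers measure 114 mm over their backs; the gripper's body (76 mm by 85 mm) begins 54 mm behind the grasp point. The pads swing forward as they close: fully open they stand 13 mm farther back than shut.
Start: joints at [1.241, 0.276, -0.026, 1.268, 0, 1.467], TCP at [0.141, 0.609, 0.231] pointing down, gripper open.
Joint ranges: [-3.12, 3.12], [-0.85, 1.88], [-1.08, 1.24], [-1.95, 2.15], [-1.57, 1.53], [-3.14, 3.14]. Speed limits (rad/s): [2.57, 2.57, 3.14, 3.14, 3.14, 3.14].

INTERFACE

Orientations are given as [roll, pitch, yaw] about the fixed x, y, z axes, in that order (R = Rz(yaw) Ry(pitch) Rx(roll)).
In Python, from workcell import read_state, vision, close_job gives the robot as it stands.
- The arm moves only by the tool send_rows, never from a script. Its argument "steps" is text: rows parted by semicolons, each of 6 numbers parted by spaces: the shift along the tool's x, y, z as a fraction of full scale, then the turn, a rotation vector about the tool's x, y, z as a fraction of full scale. A call has 1 to 20 rows; each row is the pose to reach, as a shift and turn from the pose measured when the call began, along the tool's axes at that moment; what a row does not reach only later rows make up. Full scale, the value 1, is 800 mm for a shift and 90 degrees for a turn. A row lasts 1/12 s, in which the tool goes at most 41.7 mm and 7.16 degrees, less where a joint would pass 70% of its speed; a pose out of reach is approached as far as the arm can. A call with a number of a shift or a turn outside -1 to 1 is refused whole. A call with a gripper value outside its range is refused whole. "grip" is the finger opening in mm, from 0 to 85.4, set as the call begins (left out, the last holds). The fingers move at their own pace and stop on an object; "grip_force" is the grip in N (left out, the last holds). Time passes only in rows, so rows that repeat a pose let the fingers close. It gives the time, the measured TCP pose, the force and the opening at its end, in the units of the state.
- read_state(): the state, without advancing time (a new reading comes with each control period).
- vision.read_camera(name): name is "scene" or "top" or "wrist"; returns the picture (420x560x3 uint8, blue, green, red); there is no depth.
- vision.get_calibration(name): a dict with "intrinsics" (3x3 intrinsics, pixels), "R" (3x3) and "t" (3): a world point X has camera coordinates R X + t. Camera axes: x right, y down, z forward; pixel columns grow to the right and rows downward; lengths in m; the calibration is good to about 2 mm. A picture is of the moment at which its call begins: read the wrist's pose just before it. get_calibration takes no time and is no camera call; for the wrist camera it gives the pose at the moment of the call.
- close_job(): hands the job in, once; it reports no verdict.
The state is a dict: "t": time; "q": joint angles; "qvel": joint speeds; "joint_efforts": joint torques, N m; "eef_pos": TCP position; "ee_rot": TCP orientation; "ft_force": force on the tool from outside, world axes, zero at the start; "moment": the same for the moment, N m; "width": finger opening in m.
Only numpy, scipy, OpenCV 4.12 (cv2) and the standard library are available. Lean on these libraries where they do the work, as an engineer would, in place of code of your own. Each camera call takes 0.05 s, during which the arm holds its last target. There are 200 camera calls.

## Working session

There is one attempt and no reset: what is moved stays moved. The work goes in short steps, Python scripts to look and compute and a tool call to move; the robot and the scene stay as the last step left them, time stands still between calls to the robot, and variables do not carry over. Pictures are saved under pics/ and viewed, about 8 in all and at most 12, crops included, and the job is handed in when it is done.

Besides the shell and the picture viewer there is one more tool, called after ">>>" as name(argument=value, ...) on one line, values as JSON. send_rows: Moves the arm, as the interface text tells. Its arguments: {"type":"object","properties":{"steps":{"type":"string"},"grip":{"type":"number"},"grip_force":{"type":"number"}},"required":["steps"]}

```bash
mkdir -p pics; cat > h.py <<'E'
import numpy as np, cv2
from workcell import read_state, vision, close_job
def cal(n):
    c=vision.get_calibration(n); return np.array(c["intrinsics"]),np.array(c["R"]),np.array(c["t"])
def ray(n,uv,z,c=None):
    K,R,t=c or cal(n); uv=np.atleast_2d(uv).astype(float)
    d=np.linalg.solve(K,np.c_[uv,np.ones(len(uv))].T); d=R.T@d; o=-R.T@t
    return (o[:,None]+d*((z-o[2])/d[2])).T
def proj(n,X,c=None):
    K,R,t=c or cal(n); p=K@(R@np.atleast_2d(X).T+t[:,None]); return (p[:2]/p[2]).T
E
python3 - <<'E'
from h import *
for n in("scene","top"):
    cv2.imwrite(f"pics/{n}0.png",vision.read_camera(n)); K,R,t=cal(n); print(n,K[0,0],(-R.T@t).round(3),R[2].round(3))
s=read_state(); print(s)
E
```

```text
scene 397.76138659296896 [-0.075  0.556  0.568] [ 0.626 -0.558 -0.544]
top 415.0999969759208 [0.436 0.046 1.026] [ 0.052  0.02  -0.998]
{'t': 0.1, 'q': array([ 1.24060678e+00,  2.77108001e-01, -2.77398568e-02,  1.26800990e+00,
        1.50336056e-05,  1.46738373e+00]), 'qvel': array([ 0.00065869, -0.00311736,  0.00294409,  0.00223347,  0.00086667,
       -0.00076047]), 'joint_efforts': array([-6.55698495e-04, -4.46709645e+01,  2.96128213e+01,  8.45446513e-03,
       -1.32372720e-04,  4.79486701e-06]), 'eef_pos': array([0.14030675, 0.60832294, 0.23024164]), 'ee_rot': array([-3.13954379e+00, -2.27751251e-04,  2.91481545e+00]), 'ft_force': array([-0.42512734, -1.06069062,  0.55074101]), 'moment': array([-0.02142754,  0.01350538, -0.00809229]), 'width': 0.08551512454960043}
```

View pics/top0.png

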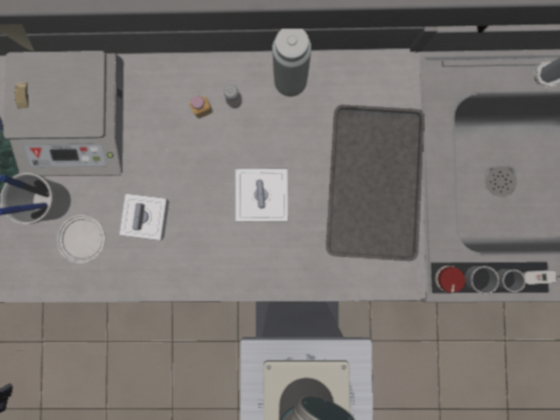

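View pics/scene0.png

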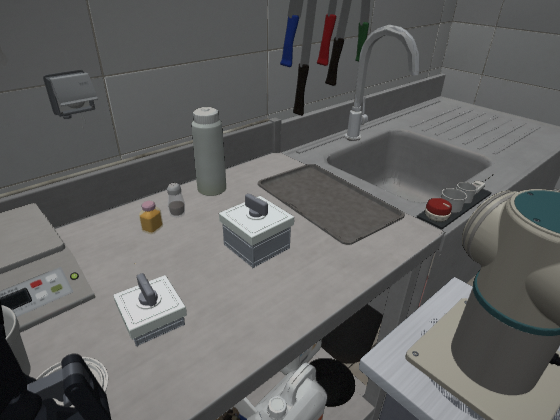

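The top view shows the larger lid at about (262,195) with its grey bar nearly along the column direction. The small canister is at (143,217) and the tray at (376,183). Scene view agrees. Next I measure these.

```bash
python3 - <<'E'
from h import *
im=cv2.imread("pics/top0.png"); c=cal("top"); hsv=cv2.cvtColor(im,cv2.COLOR_BGR2HSV)
def rect(m,z,lab,roi):
    M=np.zeros_like(m); x0,y0,x1,y1=roi; M[y0:y1,x0:x1]=m[y0:y1,x0:x1]
    M=cv2.morphologyEx(M,cv2.MORPH_OPEN,np.ones((2,2)))
    cs=cv2.findContours(M,0,1)[0]; k=max(cs,key=cv2.contourArea)
    W=ray("top",k[:,0,:],z,c)[:,:2]
    (cx,cy),(w,h),a=cv2.minAreaRect((W*1000).astype(np.float32)); 
    px=cv2.minAreaRect(k)
    print(lab,"xy",round(cx,1),round(cy,1),"wh",round(w,1),round(h,1),"ang",round(a,2),px)
g=im.max(2)
rect(((g>195)*255).astype(np.uint8),.090,"lid",(225,160,300,230))
rect(((g>195)*255).astype(np.uint8),.073,"small",(112,185,175,250))
rect(((g<95)*255).astype(np.uint8),.016,"tray",(320,95,430,268))
rect(((g<175)*255).astype(np.uint8),.131,"bar",(246,176,277,214))
cv2.imwrite("pics/crop1.png",cv2.resize(im[160:230,225:300],None,fx=7,fy=7,interpolation=0))
E
```

```text
lid xy 496.4 96.8 wh 113.5 111.2 ang 89.54 ((262.0, 195.5), (49.0, 50.0), 90.0)
small xy 449.3 372.8 wh 91.1 90.8 ang 82.32 ((143.18321228027344, 217.33010864257812), (39.35118865966797, 39.44716262817383), 7.352379322052002)
tray xy 530.0 -177.6 wh 218.3 367.1 ang 85.74 ((376.2322998046875, 183.31845092773438), (90.47160339355469, 150.3792266845703), 3.1798300743103027)
bar xy 495.4 95.1 wh 61.6 30.5 ang 21.46 ((261.6551818847656, 194.637939453125), (28.411386489868164, 14.112845420837402), 68.19859313964844)
```

View pics/crop1.png

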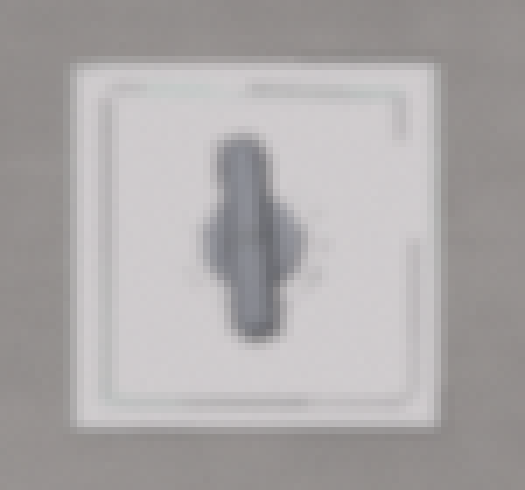

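The crop shows the bar running from (240,145) to (257,330), so its yaw is about +5°. The lid is nearly aligned with the axes, centred at about (0.496, 0.097). I'll go above it and look with the wrist camera.

```bash
cat >> h.py <<'E'
from scipy.spatial.transform import Rotation as Ro
def mv(xyz,yawdeg):
    s=read_state(); A=Ro.from_euler("xyz",s["ee_rot"]); B=Ro.from_euler("xyz",[np.pi,0,np.radians(yawdeg)])
    d=A.inv().apply(np.array(xyz)-s["eef_pos"])/.8; r=(A.inv()*B).as_rotvec()/(np.pi/2)
    print("row:",*d.round(4),*r.round(4))
def st():
    s=read_state(); print("t",round(s["t"],2),"pos",s["eef_pos"].round(4),"rpy deg",np.degrees(s["ee_rot"]).round(2),"F",s["ft_force"].round(1),"M",s["moment"].round(3),"w",round(s["width"],4),"q",s["q"].round(2))
E
python3 - <<'E'
from h import *
c=cal("top")
p=ray("top",[[259.3,180.7],[261.7,207.1]],.131,c); d=p[0]-p[1]; print(p, np.degrees(np.arctan2(d[1],d[0])),p.mean(0))
mv([.496,.096,.25],185)
K,R,t=cal("wrist"); s=read_state(); A=Ro.from_euler("xyz",s["ee_rot"]); print("cam in tool",A.inv().apply(-R.T@t-s["eef_pos"]),A.inv().apply(R[2]),K[0,0])
E
```

```text
[[0.5256858  0.10004184 0.131     ]
 [0.46838859 0.09518696 0.131     ]] 4.843186287479039 [0.4970372 0.0976144 0.131    ]
row: -0.5772 -0.5241 -0.0238 -0.0013 -0.0003 -0.1999
cam in tool [ 0.07242536 -0.00063956 -0.14202201] [-0.28616322 -0.0012343   0.95818009] 361.1750886555487
```

>>> send_rows(steps="-0.1 -0.09 -0.024 0 0 -0.04; -0.3 -0.27 -0.024 0 0 -0.1; -0.577 -0.524 -0.024 0 0 -0.2; -0.577 -0.524 -0.024 0 0 -0.2; -0.577 -0.524 -0.024 0 0 -0.2; -0.577 -0.524 -0.024 0 0 -0.2; -0.577 -0.524 -0.024 0 0 -0.2; -0.577 -0.524 -0.024 0 0 -0.2; -0.577 -0.524 -0.024 0 0 -0.2; -0.577 -0.524 -0.024 0 0 -0.2; -0.577 -0.524 -0.024 0 0 -0.2; -0.577 -0.524 -0.024 0 0 -0.2; -0.577 -0.524 -0.024 0 0 -0.2; -0.577 -0.524 -0.024 0 0 -0.2; -0.577 -0.524 -0.024 0 0 -0.2; -0.577 -0.524 -0.024 0 0 -0.2; -0.577 -0.524 -0.024 0 0 -0.2; -0.577 -0.524 -0.024 0 0 -0.2; -0.577 -0.524 -0.024 0 0 -0.2; -0.577 -0.524 -0.024 0 0 -0.2")

```text
t: 1.77
eef_pos: [0.4948, 0.0973, 0.25]
ee_rot: [-3.14, -0.002, -3.052]
ft_force: [0.4, -0.1, -0.5]
width: 0.0855
```

```bash
python3 - <<'E'
from h import *
st(); c=cal("wrist"); im=vision.read_camera("wrist"); cv2.imwrite("pics/w1.png",im); np.savez("w1.npz",*c)
print(proj("wrist",[[.496,.097,.09],[.497,.0976,.131]],c))
E
```

```text
t 1.77 pos [0.4948 0.0973 0.25  ] rpy deg [-1.7991e+02 -9.0000e-02 -1.7487e+02] F [ 0.4 -0.1 -0.5] M [ 0.071 -0.042 -0.066] w 0.0855 q [ 0.07  0.05 -0.25  1.27 -0.   -0.02]
[[281.76598572 194.40709501]
 [282.447941   208.68197535]]
```

View pics/w1.png

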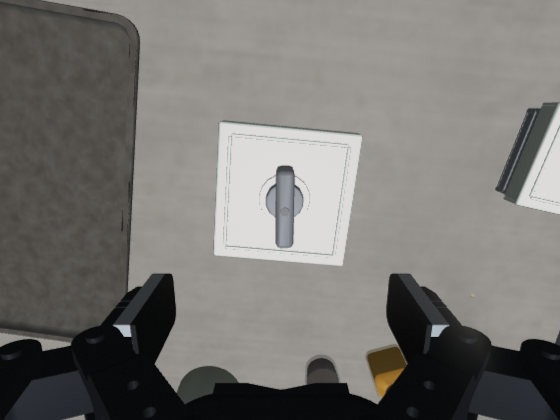

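The wrist view shows the lid centred at about (287,193) with corners near (219,122), (361,135), (344,265) and (214,255). The bar is nearly vertical in the image, from (286,168) to (285,246).

```bash
python3 - <<'E'
from h import *
im=cv2.imread("pics/w1.png"); c=tuple(np.load("w1.npz").values()); g=im.max(2)
m=((g>200)*255).astype(np.uint8); m[275:]=0; m[:,:205]=0; m[:,375:]=0
m=cv2.morphologyEx(m,cv2.MORPH_OPEN,np.ones((3,3)))
k=max(cv2.findContours(m,0,1)[0],key=cv2.contourArea)
W=ray("wrist",k[:,0,:],.09,c)[:,:2]*1000; print("lid",cv2.minAreaRect(W.astype(np.float32)))
print(cv2.approxPolyDP(k,6,True)[:,0].tolist())
b=(g<185); b[:,:262]=0;b[:,308:]=0;b[:160]=0;b[252:]=0
rows=[]
for v in list(range(166,182,3))+list(range(224,250,3)):
    u=np.where(b[v])[0]; 
    if len(u): rows.append((v,u.min(),u.max()))
print(rows)
E
```

```text
lid ((499.04962158203125, 99.3165283203125), (116.75726318359375, 116.4884262084961), 89.8216323852539)
[[221, 123], [214, 253], [341, 264], [361, 137]]
[(166, np.int64(278), np.int64(291)), (169, np.int64(276), np.int64(292)), (172, np.int64(276), np.int64(293)), (175, np.int64(274), np.int64(294)), (178, np.int64(269), np.int64(299)), (181, np.int64(266), np.int64(303)), (224, np.int64(275), np.int64(293)), (227, np.int64(275), np.int64(293)), (230, np.int64(275), np.int64(293)), (233, np.int64(275), np.int64(293)), (236, np.int64(275), np.int64(293)), (239, np.int64(275), np.int64(293)), (242, np.int64(275), np.int64(293)), (245, np.int64(276), np.int64(292)), (248, np.int64(262), np.int64(281))]
```

```bash
python3 - <<'E'
from h import *
im=cv2.imread("pics/w1.png"); cv2.imwrite("pics/w1c.png",cv2.resize(im[155:260,240:330],None,fx=6,fy=5.7,interpolation=cv2.INTER_CUBIC)[:600])
E
```

```text
(no output)
```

View pics/w1c.png

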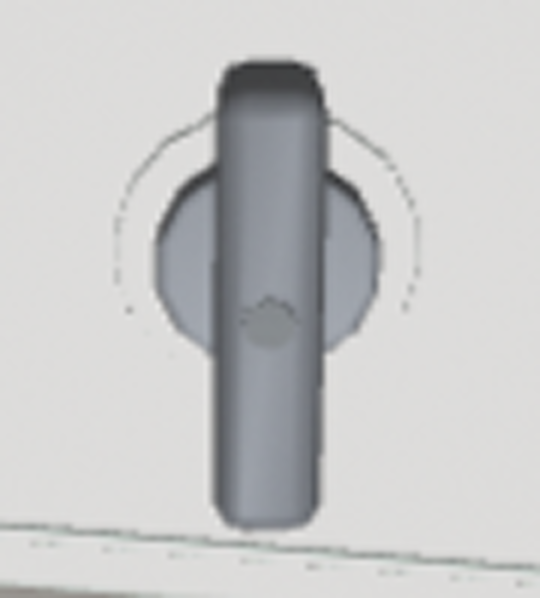

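The crop shows the bar's top face running from (285.3,173.4) to (284.5,247), in full-image pixels. Its centre dot is at (285,211).

```bash
python3 - <<'E'
from h import *
c=tuple(np.load("w1.npz").values())
p=ray("wrist",[[285,211.1],[285.3,173.4],[284.5,247.1]],.131,c)*1000; print(p.round(1)); d=p[2]-p[1]; print(np.degrees(np.arctan2(d[1],d[0])),np.hypot(*d[:2]),(p[1]+p[2])[:2]/2)
mv([.4985,.0983,.17],184.5); mv([.4985,.0983,.102],184.5)
E
```

```text
[[498.7  99.7 131. ]
 [470.1  97.3 131. ]
 [527.7 102.  131. ]]
4.661646757964653 57.831690542128975 [498.92876733  99.6198108 ]
row: -0.0047 0.001 0.1001 -0.0011 -0.0008 0.0071
row: -0.0048 0.0011 0.1851 -0.0011 -0.0008 0.0071
```

>>> send_rows(steps="-0.0047 0.0016 0.03 -0.001 -0.001 0.005; -0.0047 0.0016 0.06 -0.001 -0.001 0.005; -0.0047 0.0016 0.09 -0.001 -0.001 0.005; -0.0047 0.0016 0.115 -0.001 -0.001 0.005; -0.0047 0.0016 0.14 -0.001 -0.001 0.005; -0.0047 0.0016 0.155 -0.001 -0.001 0.005; -0.0047 0.0016 0.17 -0.001 -0.001 0.005; -0.0047 0.0016 0.18 -0.001 -0.001 0.005; -0.0047 0.0016 0.185 -0.001 -0.001 0.005; -0.0047 0.0016 0.185 -0.001 -0.001 0.005; -0.0047 0.0016 0.185 -0.001 -0.001 0.005; -0.0047 0.0016 0.185 -0.001 -0.001 0.005", grip=30, grip_force=20)

```text
t: 2.82
eef_pos: [0.4989, 0.0991, 0.1027]
ee_rot: [-3.141, 0.002, -3.059]
ft_force: [-0.6, 0.8, 0.9]
width: 0.0303
```

```bash
python3 - <<'E'
from h import *
st(); im=vision.read_camera("wrist"); cv2.imwrite("pics/w2.png",im); 
E
```

```text
t 2.82 pos [0.4989 0.0991 0.1027] rpy deg [-1.7999e+02  1.0000e-01 -1.7527e+02] F [-0.6  0.8  0.9] M [-0.027 -0.014 -0.027] w 0.0303 q [ 0.07  0.18 -0.44  0.95 -0.   -0.01]
```

View pics/w2.png

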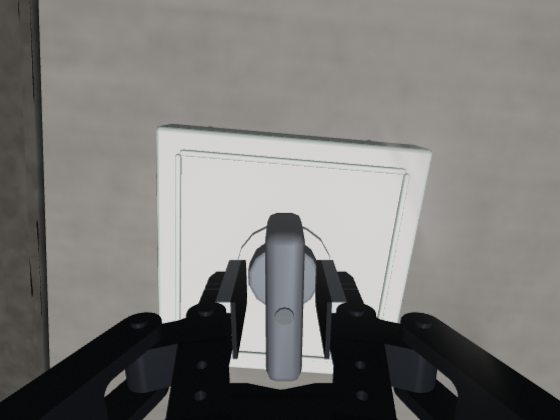

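The bar's top is at column 285 and the fingers' midline is at about 281, so the bar sits roughly 1.1 mm toward +y of the jaw centre. I'll shift by that and close.

>>> send_rows(steps="0 0.0014 0.001 0 0 0; 0 0.0014 0.001 0 0 0; 0 0.0014 0.001 0 0 0; 0 0.0014 0.001 0 0 0; 0 0.0014 0.001 0 0 0; 0 0.0014 0.001 0 0 0", grip=16)

```text
t: 3.37
eef_pos: [0.5001, 0.1005, 0.1033]
ee_rot: [3.141, 0.005, -3.059]
ft_force: [-0.3, 1.2, 5.9]
width: 0.0163
```

>>> send_rows(steps="0 0 0 0 0 0; 0 0 0 0 0 0; 0 0 0 0 0 0; 0 0 0 0 0 0", grip=8, grip_force=30)

```text
t: 3.7
eef_pos: [0.5004, 0.1006, 0.1034]
ee_rot: [3.141, 0.005, -3.059]
ft_force: [0.2, 0.2, 1.6]
width: 0.0134
```

```bash
python3 - <<'E'
from h import *
st()
E
```

```text
t 3.7 pos [0.5004 0.1006 0.1034] rpy deg [ 179.98    0.3  -175.27] F [0.2 0.2 1.6] M [ 0.089  0.033 -0.021] w 0.0134 q [ 0.07  0.18 -0.44  0.95  0.   -0.01]
```

The grip closed with almost no side force. Next I turn the tap by about 72° and check the moment.

>>> send_rows(steps="0 0 0 0 0 -0.05; 0.0001 0.0002 0 0 0 -0.1; 0.0002 0.0003 0 0 0 -0.15; 0.0003 0.0004 0 0 0 -0.2; 0.0004 0.0005 0 0 0 -0.25; 0.0005 0.0006 0 0 0 -0.3; 0.0006 0.0007 0 0 0 -0.35; 0.0007 0.0008 0 0 0 -0.4; 0.0008 0.0009 0 0 0 -0.45; 0.0009 0.001 0 0 0 -0.5; 0.001 0.0011 0 0 0 -0.55; 0.0011 0.0012 0 0 0 -0.6; 0.0012 0.0013 0 0 0 -0.65; 0.0013 0.0014 0 0 0 -0.7; 0.0014 0.0015 0 0 0 -0.75; 0.0014 0.0016 0 0 0 -0.8; 0.0014 0.0017 0 0 0 -0.8; 0.0014 0.0017 0 0 0 -0.8", grip_force=40)

```text
t: 5.2
eef_pos: [0.4992, 0.1018, 0.1035]
ee_rot: [-3.137, 0.002, -1.804]
ft_force: [-1.4, -0.3, 1.9]
width: 0.0135
```

```bash
python3 - <<'E'
from h import *
st(); c=cal("top"); print(proj("top",[read_state()["eef_pos"]],c)); cv2.imwrite("pics/top1.png",cv2.resize(vision.read_camera("top")[150:240,210:320],None,fx=5,fy=5)); 
E
```

```text
t 5.2 pos [0.4992 0.1018 0.1035] rpy deg [-1.7972e+02  9.0000e-02 -1.0337e+02] F [-1.4 -0.3  1.9] M [0.    0.23  0.087] w 0.0135 q [ 0.07  0.18 -0.44  0.95  0.   -1.26]
[[259.34606802 193.77585077]]
```

View pics/top1.png

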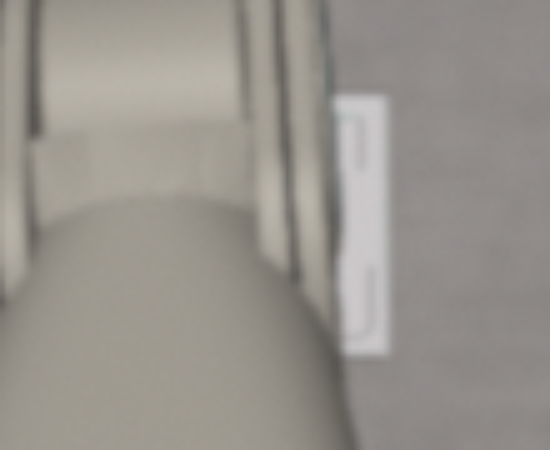

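The visible right edge of the lid is still vertical and at the same column, about 287.6, so the canister hasn't turned. Next I creep to the stop, about 3.4° further.

>>> send_rows(steps="0 0 0 0 0 -0.01; 0 0 0 0 0 -0.02; 0 0 0 0 0 -0.03; 0 0 0 0 0 -0.035; 0 0 0 0 0 -0.035; 0 0 0 0 0 -0.035")

```text
t: 5.75
eef_pos: [0.4992, 0.1019, 0.1035]
ee_rot: [-3.137, 0.002, -1.749]
ft_force: [0.1, 0.7, 1.7]
width: 0.0135
```

```bash
python3 -c "
from h import *
st()"
```

```text
t 5.75 pos [0.4992 0.1019 0.1035] rpy deg [-1.7972e+02  9.0000e-02 -1.0021e+02] F [0.1 0.7 1.7] M [0.344 0.124 0.009] w 0.0135 q [ 0.07  0.18 -0.44  0.95  0.   -1.32]
```

>>> send_rows(steps="0 0 0 0 0 -0.01; 0 0 0 0 0 -0.02; 0 0 0 0 0 -0.02; 0 0 0 0 0 -0.02")

```text
t: 6.08
eef_pos: [0.4992, 0.102, 0.1035]
ee_rot: [-3.137, 0.002, -1.718]
ft_force: [0.3, 1.0, 1.3]
width: 0.0131
```

```bash
python3 -c "
from h import *
st()"
```

```text
t 6.08 pos [0.4992 0.102  0.1035] rpy deg [-1.7972e+02  1.0000e-01 -9.8410e+01] F [0.3 1.  1.3] M [ 0.455  0.106 -0.078] w 0.0131 q [ 0.07  0.18 -0.44  0.95  0.   -1.35]
```

>>> send_rows(steps="0 0 0 0 0 -0.01; 0 0 0 0 0 -0.02; 0 0 0 0 0 -0.025; 0 0 0 0 0 -0.025; 0 0 0 0 0 -0.025")

```text
t: 6.5
eef_pos: [0.499, 0.1017, 0.1035]
ee_rot: [-3.137, 0.001, -1.679]
ft_force: [-0.0, -0.1, 3.1]
width: 0.0134
```

```bash
python3 - <<'E'
from h import *
st(); im=vision.read_camera("top"); g=im.max(2)
im0=cv2.imread("pics/top0.png").max(2)
for v in (172,180,190,200,210,217):
    f=lambda a:280+np.interp(-185,-a[v,280:295].astype(float),np.arange(15)) # falling edge
    print(v,f(im0).round(2),f(g).round(2))
cv2.imwrite("pics/w3.png",vision.read_camera("wrist"))
E
```

```text
t 6.5 pos [0.499  0.1017 0.1035] rpy deg [-1.7973e+02  5.0000e-02 -9.6190e+01] F [-0.  -0.1  3.1] M [ 0.15   0.18  -0.432] w 0.0134 q [ 0.07  0.18 -0.44  0.95  0.   -1.39]
172 286.36 285.04
180 286.48 285.63
190 286.57 286.04
200 286.82 286.67
210 286.78 287.3
217 286.55 287.6
```

View pics/w3.png

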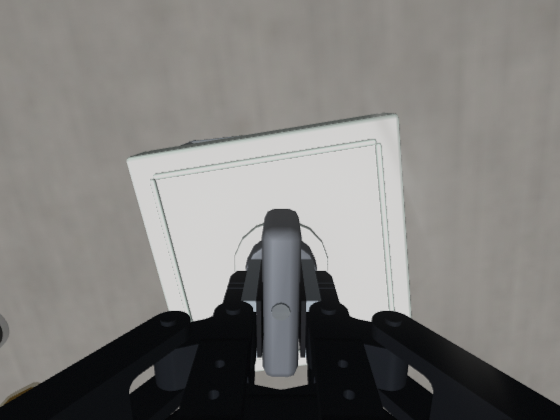

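The moment of -0.43 N m shows the tap is against its stop, and the lid has turned about 3° within its play. I'll ease back slightly and lift straight up.

>>> send_rows(steps="0 0 0 0 0 0.008; 0 0 0 0 0 0.015; 0 0 -0.003 0 0 0.015; 0 0 -0.006 0 0 0.015; 0 0 -0.01 0 0 0.015; 0 0 -0.015 0 0 0.015; 0 0 -0.02 0 0 0.015; 0 0 -0.025 0 0 0.015; 0 0 -0.025 0 0 0.015", grip_force=60)

```text
t: 7.35
eef_pos: [0.4994, 0.1017, 0.1245]
ee_rot: [-3.136, 0.001, -1.702]
ft_force: [0.8, 0.4, -2.0]
width: 0.0129
```

```bash
python3 -c "
from h import *
st()"
```

```text
t 7.35 pos [0.4994 0.1017 0.1245] rpy deg [-1.7967e+02  7.0000e-02 -9.7520e+01] F [ 0.8  0.4 -2. ] M [ 0.022 -0.012  0.013] w 0.0129 q [ 0.07  0.15 -0.42  0.99  0.   -1.37]
```

Lifting free, with about 2.5 N of weight on the wrist. Continuing up.

>>> send_rows(steps="0 0 -0.015 0 0 0; 0 0 -0.03 0 0 0; 0 0 -0.045 0 0 0; 0 0 -0.06 0 0 0; 0 0 -0.08 0 0 0; 0 0 -0.1 0 0 0; 0 0 -0.12 0 0 0; 0 0 -0.14 0 0 0; 0 0 -0.155 0 0 0; 0 0 -0.16 0 0 0; 0 0 -0.16 0 0 0; 0 0 -0.16 0 0 0")

```text
t: 8.35
eef_pos: [0.4982, 0.1017, 0.252]
ee_rot: [-3.136, 0.001, -1.702]
ft_force: [-0.3, -0.1, -2.9]
width: 0.0129
```

```bash
python3 - <<'E'
from h import *
st(); im=vision.read_camera("wrist"); c=cal("wrist"); cv2.imwrite("pics/w4.png",im)
a=vision.read_camera("scene"); cv2.imwrite("pics/s4.png",a)
# tray outline from the initial top image, better edges
t0=cv2.imread("pics/top0.png").max(2); ct=cal("top")
for th in (80,95,110):
    m=((t0<th)*255).astype(np.uint8); M=np.zeros_like(m); M[95:268,320:430]=m[95:268,320:430]
    M=cv2.morphologyEx(M,cv2.MORPH_CLOSE,np.ones((5,5))); k=max(cv2.findContours(M,0,1)[0],key=cv2.contourArea)
    print(th,cv2.minAreaRect((ray("top",k[:,0,:],.014,ct)[:,:2]*1000).astype(np.float32)))
cv2.imwrite("pics/both.png",np.hstack([cv2.resize(im,(400,300)),cv2.resize(a,(400,300))]))
E
```

```text
t 8.35 pos [0.4982 0.1017 0.252 ] rpy deg [-1.7971e+02  6.0000e-02 -9.7520e+01] F [-0.3 -0.1 -2.9] M [0.022 0.031 0.012] w 0.0129 q [ 0.07  0.05 -0.25  1.26  0.   -1.37]
80 ((532.742431640625, -175.79226684570312), (211.62411499023438, 361.1140441894531), 85.42533111572266)
95 ((532.6727294921875, -175.63589477539062), (218.7541961669922, 367.95947265625), 85.74961853027344)
110 ((531.9657592773438, -175.4836883544922), (223.29298400878906, 371.0980224609375), 85.5777587890625)
```

View pics/both.png

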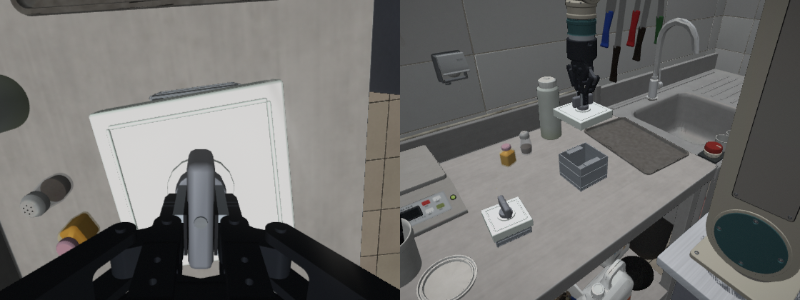

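The lid is off and hanging level from the gripper, and the canister stands open in place. Next I move over the tray, whose centre is at about (0.534, -0.173), and turn the lid to the tray's yaw of -4.4°.

```bash
python3 -c "
from h import *
mv([.534,-.173,.2],180+82.5-6.7)"
```

```text
row: 0.3345 -0.0897 0.0641 -0.0022 0.0006 0.0742
```

>>> send_rows(steps="0.02 -0.005 0.003 0 0 0.005; 0.055 -0.015 0.01 0 0 0.01; 0.09 -0.024 0.016 0 0 0.02; 0.125 -0.034 0.024 0 0 0.03; 0.16 -0.043 0.03 0 0 0.04; 0.195 -0.052 0.036 0 0 0.05; 0.23 -0.062 0.042 0 0 0.055; 0.265 -0.071 0.05 0 0 0.06; 0.295 -0.079 0.056 -0.001 0 0.065; 0.315 -0.084 0.06 -0.002 0 0.07; 0.328 -0.088 0.063 -0.002 0 0.074; 0.3345 -0.09 0.064 -0.002 0 0.074; 0.3345 -0.09 0.064 -0.002 0 0.074; 0.3345 -0.09 0.064 -0.002 0 0.074; 0.3345 -0.09 0.064 -0.002 0 0.074")

```text
t: 9.7
eef_pos: [0.5341, -0.172, 0.2001]
ee_rot: [3.141, 0.002, -1.817]
ft_force: [-0.7, 0.7, -3.1]
width: 0.0128
```

```bash
python3 - <<'E'
from h import *
st(); mv([.534,-.173,.0405],180+82.5-6.7); cv2.imwrite("pics/s5.png",np.hstack([cv2.resize(vision.read_camera("wrist"),(400,300)),cv2.resize(vision.read_camera("top"),(400,300))]))
E
```

```text
t 9.7 pos [ 0.5341 -0.172   0.2001] rpy deg [ 1.7999e+02  9.0000e-02 -1.0411e+02] F [-0.7  0.7 -3.1] M [-0.025 -0.    -0.091] w 0.0128 q [-0.43  0.18 -0.21  1.18  0.   -1.75]
row: 0.0016 -0.0002 0.1995 0.0001 0.001 0.001
```

View pics/s5.png

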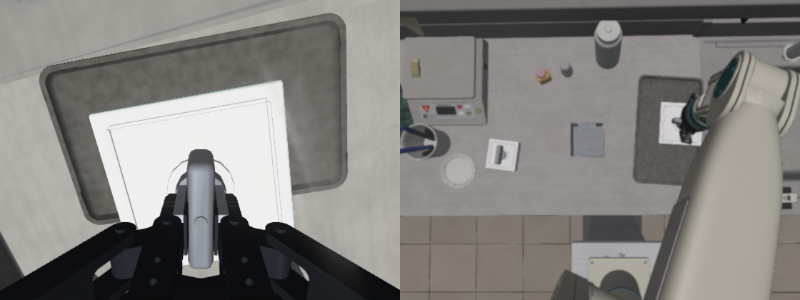

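In the wrist view the lid sits over the tray with its sides parallel to the tray's edges (slopes about -0.17 and -0.19). The top view agrees. Lowering now.

>>> send_rows(steps="0.001 0 0.02 0 0 0; 0.0015 0 0.045 0 0.001 0; 0.0015 0 0.07 0 0.001 0; 0.0015 0 0.095 0 0.001 0; 0.0015 0 0.12 0 0.001 0; 0.0015 0 0.14 0 0.001 0; 0.0015 0 0.16 0 0.001 0; 0.0015 0 0.175 0 0.001 0; 0.0015 0 0.185 0 0.001 0; 0.0015 0 0.19 0 0.001 0; 0.0015 0 0.193 0 0.001 0; 0.0015 0 0.196 0 0.001 0; 0.0015 0 0.196 0 0.001 0; 0.0015 0 0.196 0 0.001 0")

```text
t: 10.97
eef_pos: [0.5347, -0.1733, 0.0442]
ee_rot: [-3.14, -0.001, -1.817]
ft_force: [0.4, -0.3, -3.7]
width: 0.0129
```

>>> send_rows(steps="0 0 0.001 0 0 0; 0 0 0.002 0 0 0; 0 0 0.003 0 0 0; 0 0 0.003 0 0 0; 0 0 0.003 0 0 0")

```text
t: 11.38
eef_pos: [0.5346, -0.1733, 0.0418]
ee_rot: [-3.14, -0.001, -1.817]
ft_force: [-0.2, -0.3, -1.9]
width: 0.0132
```

>>> send_rows(steps="0 0 0.0005 0 0 0; 0 0 0.001 0 0 0; 0 0 0.0015 0 0 0; 0 0 0.002 0 0 0; 0 0 0.002 0 0 0")

```text
t: 11.8
eef_pos: [0.5345, -0.1733, 0.04]
ee_rot: [-3.14, -0.001, -1.817]
ft_force: [-0.2, 0.3, -2.7]
width: 0.013
```

>>> send_rows(steps="0 0 0.0005 0 0 0; 0 0 0.001 0 0 0; 0 0 0.0015 0 0 0; 0 0 0.002 0 0 0; 0 0 0.002 0 0 0")

```text
t: 12.22
eef_pos: [0.5347, -0.1733, 0.0393]
ee_rot: [-3.14, -0.001, -1.817]
ft_force: [-2.3, 0.6, 5.7]
width: 0.013
```

Contact: the force has gone from -2.7 N to +5.7 N. I'll release slowly and rise.

>>> send_rows(steps="0 0 -0.0005 0 0 0; 0 0 -0.0005 0 0 0; 0 0 -0.0005 0 0 0; 0 0 -0.0005 0 0 0; 0 0 -0.0005 0 0 0; 0 0 -0.0005 0 0 0", grip=40)

```text
t: 12.72
eef_pos: [0.5347, -0.1734, 0.0397]
ee_rot: [-3.14, -0.001, -1.817]
ft_force: [0.3, -0.7, 0.0]
width: 0.0402
```

>>> send_rows(steps="0 0 -0.015 0 0 0; 0 0 -0.035 0 0 0; 0 0 -0.07 0 0 0; 0 0 -0.11 0 0 0; 0 0 -0.15 0 0 0; 0 0 -0.19 0 0 0; 0 0 -0.22 0 0 0; 0.05 0.05 -0.24 0 0 0; 0.1 0.05 -0.25 0 0 0; 0.1 0.05 -0.25 0 0 0; 0.1 0.05 -0.25 0 0 0; 0.1 0.05 -0.25 0 0 0; 0.1 0.05 -0.25 0 0 0")

```text
t: 13.8
eef_pos: [0.4761, -0.2403, 0.2394]
ee_rot: [-3.141, 0.0, -1.817]
ft_force: [-0.4, 0.5, -0.4]
width: 0.0404
```

```bash
python3 - <<'E'
from h import *
st(); cv2.imwrite("pics/e.png",np.hstack([cv2.resize(vision.read_camera("scene"),(400,300)),cv2.resize(vision.read_camera("top"),(400,300))]))
E
```

```text
t 13.8 pos [ 0.4761 -0.2403  0.2394] rpy deg [-1.7994e+02  1.0000e-02 -1.0409e+02] F [-0.4  0.5 -0.4] M [-0.006  0.014  0.025] w 0.0404 q [-0.59  0.11 -0.21  1.25  0.   -1.91]
```

View pics/e.png

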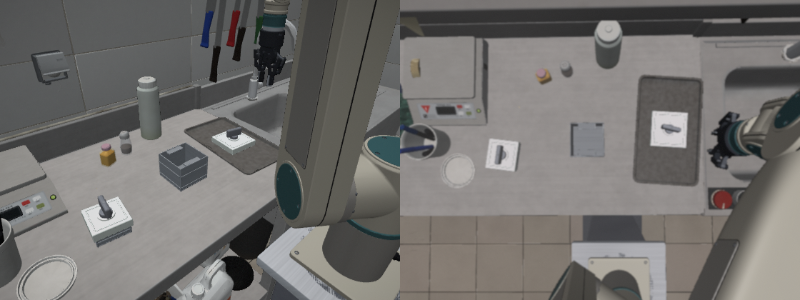

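Both views show the lid flat and central in the tray with the tap upward. The open canister is at about (262,196) in top-view pixels, where it stood before, and the gripper is clear. Handing in.

```bash
python3 -c "
from h import *
print(close_job())"
```

```text
the job is handed in; nothing more can be done
None
```

The larger canister is open, and its lid lies flat, tap upward, in the middle of the baking tray. I handed the job in at about 14 s of the 42 s allowed.

**What I did:** I gripped the tap bar and turned it anticlockwise to its stop, where the wrist moment rose to about 0.43 N m. I then eased back about 1.3° and lifted the lid straight up. I lowered it onto the tray until it touched, at about 6 N, then let go and moved the arm clear.

**Last checks:**
- **Lid:** in the scene and top pictures it looks flat, with its sides about parallel to the tray's.
- **Canister:** it stands open at about the same pixel position in the top view as before, (262,196).
- **Arm:** the wrist reads about 0 N and the gripper is well clear.

**What disagreed or was not measured:**
- **Camera offset:** the top and wrist cameras differed by 2–3 mm on the lid's position. I used the wrist view, corrected by where the fingers sat.
- **Lid turning at the stop:** the lid turned about 3° while I pressed against the stop. I took this as play over the rim. I did not measure whether the canister also turned slightly.
- **Final tap angle:** I judged this by eye in the last picture and did not measure it.

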